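Hold a valve spring at its check height in the bench tester

TASK

Ready the green valve-spring tester by sliding the yellow transport lock by its black grip fully back to its end stop, clear of the red head. Then press the red head down with the gripper's fingers, about 12 mm, until its pointer stands in the middle of the green band of the scale, and keep it steady there, so that the spring can be checked: the program finishes while still holding it. Never drive the head down to its bottom stop, and leave the bottle, tape roll, piston and screwdriver where they are.

Things in the scene. Friction and masses are not known exactly. Their poses are not given: they have to be found in the camera images.
- tester: Valve-spring tester, fixed: green box on a dark foot plate (100 x 220 mm), flat top 50 mm above the bench. Origin: centre of its underside; y along its length, the way the lock slides open; z up. Red head's axis at x 0, y -40 mm. White scale plate (4 mm thick in x, y -109 to -73 mm, top 98 mm above the bench) with a 6 mm high green band at the -y end.
- lock (a joint): Travel of the transport lock along the tester's +y, m: 0 fully engaged, 0.060 at its end stop. Begins between 0 and 0.012, where its yellow fork blocks the head (which then moves only 2 mm). About 2 N of friction; stays where it is left; fork clear of the head beyond about 0.035.
- lock_top (a point): Top centre of the lock's black grip, 103 mm above the bench: block 24 mm in the tester's x, 20 mm in y, standing on a sliding yellow plate 40 mm wide in x whose top is 62 mm above the bench. From the plate's -y side a fork of two prongs, 78 mm above the bench, reaches under the head. The grip's centre starts 65 to 77 mm from the head's axis.
- plunger (a joint): How far the red head is pressed down, in m: 0 free (up), 0.024 on its bottom stop. Spring: about 3 N to start moving, about 9 N at 0.012, 15 N at 0.024; it comes back up when let go. The green band is 0.009 to 0.015, its middle 0.012.
- head_top (a point): Centre of the flat top of the red round head, 44 mm diameter and 14 mm thick, on a steel rod 16 mm in diameter; 94 mm above the bench when free, moving straight down with the head. Two red pointer arms reach from the head along the tester's -y, one on each side of the scale plate.
- oil_bottle: Bystander: grey oil bottle with yellow label and red cap, 56 mm diameter, 140 mm tall, upright near the tester's -y end. Origin at the centre of its foot.
- tape_roll: Bystander: grey roll of tape lying flat, 80 mm outside diameter, 24 mm high, on the far side of the tester. Origin at the centre of its underside.
- piston: Bystander: aluminium engine piston, 52 mm diameter, 45 mm high, upright on the far side of the tester. Origin at the centre of its underside.
- screwdriver: Bystander: red-handled screwdriver 180 mm long lying along its own x, handle towards -x, on the robot's side of the tester. Origin at its underside.
Not all that is in view belongs to the job. There is more than one size of the tester; the one meant has the size given above.

How it is judged (in metres and radians):
On the way, in this order (a step that is already met when the one before it is completed fails the run):
1. the transport lock is slid back to its end stop (value of joint lock above 0.056 m), for 0.2 s.
2. the fingers hold the head pressed with the pointer in the green band for a second (value of joint plunger between 0.009 and 0.015 m and contact force between the fingers and plunger above 3 N), for 1 s.
At the end, for the whole second after the job is handed in: The lock is within 4 mm of its end stop, and the fingers press the red head (more than 3 N) and keep it steady at 9 to 15 mm of travel, in the green band, through the last second (all of step 2 and value of joint lock above 0.056 m and velocity of joint plunger between -0.01 and 0.01 m/s); the arm keeps its last pose, push and grip.
It fails at once if the head is pressed down to within 3 mm of its bottom stop (value of joint plunger above 0.021 m).
It fails at once if the oil bottle is shifted by more than 15 mm (distance of oil_bottle from where it was at the start of the episode above 0.015 m).
It fails at once if the tape roll is shifted by more than 15 mm (distance of tape_roll from where it was at the start of the episode above 0.015 m).
It fails at once if the piston is shifted by more than 15 mm (distance of piston from where it was at the start of the episode above 0.015 m).
It fails at once if the screwdriver is shifted by more than 15 mm (distance of screwdriver from where it was at the start of the episode above 0.015 m).
It also fails if it takes over 42 s, if anything falls off the work surface, if the arm or the gripper's body presses on something with over 40 N, if the wrist force passes 120 N, or if a joint passes its speed limit or range.

ROBOT

A 6-joint arm with a two-finger parallel gripper is mounted at the origin on the work surface. World frame = base frame: x ahead of the robot, y to its left, z up, the work surface at z = 0. Lengths are in mm, angles in rad, forces in N, time in s.
With the tool pointing down it reaches from about 275 to 750 mm from the base axis. Payload 10.2 kg.
Tool frame: the origin (TCP) lies at the very end of the fingers, on their centre line; the grasp point (between the pads) lies 19 mm behind it; z points along the fingers, y is the line along which they close (so a half turn about z gives the same grasp; the last joint's range is limited). The gripper opens to 85 mm and grips with 20 to 120 N. Pads are 22 mm wide; open, the fingers measure 114 mm over their backs; the gripper's body (76 mm by 85 mm) begins 54 mm behind the grasp point. The pads swing forward as they close: fully open they stand 13 mm farther back than shut.
Start: joints at [0.907, 0.313, 1.498, -0, 1.331, -0.223], TCP at [224.011, 474.816, 231.294] pointing down, gripper open.
Joint ranges: [-2.94, 2.94], [-0.97, 2.17], [0.19, 2.56], [-1.23, 4.37], [0.02, 3.11], [-2.88, 2.88]. Speed limits (rad/s): [2.39, 2.39, 3.01, 3.14, 3.14, 3.14].

INTERFACE

Orientations are given as a unit quaternion [w, x, y, z].
In Python, from rig import * gives the robot as it stands. The module is installed in compiled form; this text tells all that it offers.
- The arm moves only by the shell command python3 -m crank 'ROWS' [FORCE]. ROWS is JSON, a list that holds one entry, the list of rows, each a list of 7 numbers: the shift along the tool's x, y, z in units of 25 mm (1.0 is 25 mm), then the turn, a rotation vector about the tool's x, y, z in units of 8 degrees (1.0 is 8 degrees), then the finger opening in mm, from 0 to 85.4. A call has exactly 8 rows; each row shifts and turns the commanded pose from where the row before left it, along the tool's axes as they then stand; what a row does not reach is not made up. A row lasts 1/10 s, in which the tool goes at most 50 mm and 8.59 degrees, less where a joint would pass 70% of its speed; a pose out of reach is approached as far as the arm can. A call is refused whole if a number of a shift passes 1 or a number of a turn 1, either way. A call with a gripper value outside its range is refused whole. The fingers move at their own pace and stop on an object; FORCE is the grip in N (left out, the last holds). Time passes only in rows, so rows that do not move let the fingers close, or fill a call up. It gives the time, the measured TCP pose, the force, the opening and the grip force at its end, in the units of the state.
- sense(): the state, without advancing time (a new reading comes with each control period).
- capture(name): name is "scene" or "side" or "wrist"; returns the picture (420x560x3 uint8, blue, green, red); there is no depth.
- camera_model(name): a dict with "fx", "fy", "cx", "cy" (pixels), "world_from_camera" (4x4, takes a point from camera to world coordinates); the wrist camera has in their place "T_tool_cam" (4x4, takes a point from camera to tool coordinates, whose origin is the TCP and whose axes are the flange's). Camera axes: x right, y up, looking along -z (the intrinsics and any distortion apply to the point x, -y, -z); pixel columns grow to the right and rows downward; lengths in mm; the calibration is good to about 2 mm. A picture is of the moment at which its call begins: read the wrist's pose just before it. camera_model takes no time and is no camera call.
- finish_job(): hands the job in; it is judged then, once.
The state is a dict: "time_s": time; "joints": joint angles; "dq": joint speeds; "tau": joint torques, N m; "eef_pos": TCP position; "ee_rot": TCP orientation; "force": force on the tool from outside, world axes, zero at the start; "wrist_torque": the same for the moment, N m; "grip_width": opening from 0.0 (shut) to 1.0 (fully open); "grip_force": force on a finger pad.
Only numpy, scipy, OpenCV 4.12 (cv2) and the standard library are available. Lean on these libraries where they do the work, as an engineer would, in place of code of your own. Each camera call takes 0.05 s, during which the arm holds its last target. There are 200 camera calls.

## Working session

There is one attempt and no reset: what is moved stays moved. The work goes in short steps, Python scripts to look and compute and a shell command to move; the robot and the scene stay as the last step left them, time stands still between calls to the robot, and variables do not carry over. Pictures are saved under pics/ and viewed, at most 10 in all, crops included, and the job is handed in when it is done.

```bash
mkdir -p pics; python3 - <<'E'
from rig import *
import cv2,numpy as np
s=sense();print(s)
a=capture("scene");b=capture("side")
cv2.imwrite("pics/scene0.png",a);cv2.imwrite("pics/side0.png",b)
for n in("scene","side","wrist"):
    print(n,camera_model(n))
E
```

```text
{'time_s': 0.0, 'joints': array([ 9.06597482e-01,  3.13455082e-01,  1.49846383e+00,  6.06305313e-06,
        1.33102749e+00, -2.23374065e-01]), 'dq': array([-0.00106568, -0.00096645,  0.00114058,  0.00107188, -0.00054291,
       -0.00162957]), 'tau': array([ 4.72365373e-04, -4.12267435e+01, -2.59746462e+01, -1.54881145e-04,
        4.06781139e-03, -2.21486846e-05]), 'eef_pos': array([223.83433881, 474.5904903 , 230.72242042]), 'ee_rot': array([-2.93281960e-04,  2.18632709e-01,  9.75806989e-01, -6.10040000e-04]), 'force': array([-0.46782637,  0.50295106, -0.76075817]), 'wrist_torque': array([-0.05388367, -0.00449263, -0.00576192]), 'grip_force': 0.0, 'grip_width': 0.9991056917800922}
scene {'fx': 509.04101295494735, 'fy': 509.04101295494735, 'cx': 266.8242715551395, 'cy': 200.24168806993933, 'world_from_camera': array([[ 7.23288529e-01, -4.36529519e-01,  5.35066054e-01,
         1.17908287e+03],
       [ 6.90532151e-01,  4.62116405e-01, -5.56429490e-01,
        -5.96049126e+02],
       [-4.36490361e-03,  7.71939381e-01,  6.35681163e-01,
         7.93169597e+02],
       [ 0.00000000e+0
[... 301 characters left out ...]
1,  6.33788302e-01, -6.04731573e-01,
        -3.89126229e+02],
       [ 4.33343059e-04,  6.90500029e-01,  7.23332235e-01,
         5.70032239e+02],
       [ 0.00000000e+00,  0.00000000e+00,  0.00000000e+00,
         1.00000000e+00]])}
wrist {'fx': 333.88669442976453, 'fy': 333.88669442976453, 'cx': 286.3934049932105, 'cy': 207.46294586066946, 'T_tool_cam': array([[ 1.03771160e-05,  9.51067537e-01,  3.08983073e-01,
         8.05699428e+01],
       [ 9.99999896e-01,  1.31319635e-04, -4.37794068e-04,
        -6.48129287e-02],
       [-4.56947271e-04,  3.08983045e-01, -9.51067437e-01,
        -1.42288252e+02],
       [ 0.00000000e+00,  0.00000000e+00,  0.00000000e+00,
         1.00000000e+00]])}
```

View pics/scene0.png

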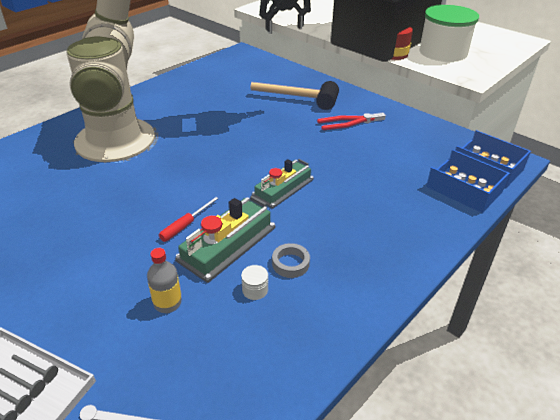

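View pics/side0.png

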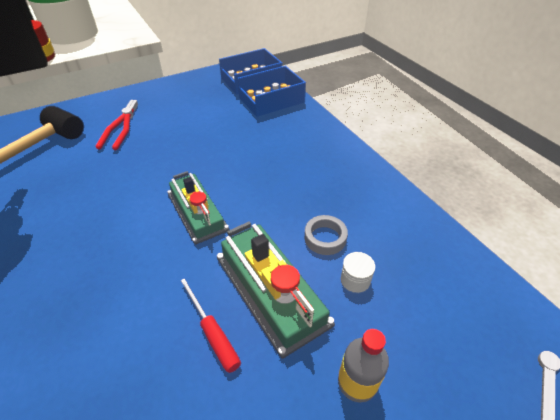

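Two testers are in view: the larger at scene (225,238) / side (275,285), and the smaller at scene (283,182) / side (197,207). The larger one has the screwdriver, bottle, piston and tape around it. I'll check its size from the measurements and in a crop.

```bash
cat > h.py <<'E'
from rig import *
import cv2,numpy as np
def ray(n,u,v,M=None):
    c=camera_model(n);W=c.get("world_from_camera") if M is None else M
    d=W[:3,:3]@np.array([(u-c["cx"])/c["fx"],-(v-c["cy"])/c["fy"],-1]);return W[:3,3],d/np.linalg.norm(d)
def plane(n,u,v,z,M=None):
    o,d=ray(n,u,v,M);return o+d*(z-o[2])/d[2]
def tri(p,q):
    (o1,d1),(o2,d2)=ray("scene",*p),ray("side",*q)
    t=np.linalg.lstsq(np.c_[d1,-d2],o2-o1,rcond=None)[0]
    a,b=o1+d1*t[0],o2+d2*t[1];return (a+b)/2,np.linalg.norm(a-b)
def comps(m,x0,y0,x1,y1,amin=15):
    k=np.zeros(m.shape,np.uint8);k[y0:y1,x0:x1]=m[y0:y1,x0:x1]
    n,l,s,c=cv2.connectedComponentsWithStats(k)
    return [(s[i,4],s[i,:4].tolist(),c[i].round(1).tolist()) for i in range(1,n) if s[i,4]>=amin]
def masks(im):
    h=cv2.cvtColor(im,cv2.COLOR_BGR2HSV);H,S,V=h[...,0],h[...,1],h[...,2]
    return dict(redtop=((H<8)|(H>172))&(S>150)&(V>150),black=(V<60)&(S<120),green=(H>60)&(H<90)&(S>80)&(V>40),yellow=(H>20)&(H<32)&(S>150)&(V>120))
E
python3 - <<'E'
from h import *
for n,R in(("scene",[(170,190,285,285),(245,150,320,210)]),("side",[(215,215,335,355),(165,165,232,245)])):
    im=cv2.imread(f"pics/{n}0.png")
    for r in R:
        for k,m in masks(im).items():
            c=comps(m.astype(np.uint8),*r);print(n,r[:2],k,sorted(c,reverse=True)[:4])
a=cv2.imread("pics/scene0.png")[185:285,165:285];b=cv2.imread("pics/side0.png")[215:355,210:340]
cv2.imwrite("pics/crop.png",np.hstack([cv2.resize(a,(430,560),interpolation=2)*1 if 0 else cv2.copyMakeBorder(cv2.resize(a,(400,333),interpolation=cv2.INTER_CUBIC),0,97,0,0,0),cv2.resize(b,(399,430),interpolation=cv2.INTER_CUBIC)]))
E
```

```text
scene (170, 190) redtop [(np.int32(232), [170, 213, 23, 23], [180.1, 223.1]), (np.int32(225), [201, 216, 21, 14], [211.0, 222.5]), (np.int32(17), [191, 230, 15, 12], [198.8, 235.4])]
scene (170, 190) black [(np.int32(169), [229, 199, 13, 20], [235.4, 209.3])]
scene (170, 190) green [(np.int32(1029), [179, 210, 91, 64], [217.3, 246.2]), (np.int32(188), [255, 190, 30, 13], [270.9, 194.1]), (np.int32(182), [242, 201, 20, 17], [250.3, 208.0]), (np.int32(20), [263, 218, 7, 10], [266.8, 222.8])]
scene (170, 190) yellow [(np.int32(194), [215, 215, 33, 27], [226.2, 230.1]), (np.int32(76), [221, 213, 22, 9], [229.4, 217.9])]
scene (245, 150) redtop [(np.int32(76), [269, 168, 13, 8], [275.4, 171.8])]
scene (245, 150) black [(np.int32(50), [285, 160, 7, 12], [288.0, 165.5])]
scene (245, 150) green [(np.int32(527), [255, 168, 56, 35], [282.0, 186.4]), (np.int32(106), [245, 201, 17, 9], [251.6, 206.0]), (np.int32(70), [292, 162, 13, 9], [297.6, 165.9])]
scene (245, 150) yellow [(np.int32(30), [277, 175, 13, 10], [282.3, 178.5])]
side (215, 215) redtop [(np.int32(571), [271, 265, 29, 25], [285.1, 
[... 257 characters left out ...]
9, 306.2]), (np.int32(338), [232, 228, 26, 27], [244.3, 239.4]), (np.int32(117), [258, 225, 33, 39], [273.2, 243.5]), (np.int32(110), [215, 215, 8, 16], [218.2, 221.9])]
side (215, 215) yellow [(np.int32(628), [245, 250, 41, 49], [264.8, 268.9])]
side (165, 165) redtop [(np.int32(153), [190, 192, 16, 12], [197.3, 197.3])]
side (165, 165) black [(np.int32(71), [185, 182, 9, 11], [189.3, 186.6])]
side (165, 165) green [(np.int32(860), [169, 174, 54, 64], [200.3, 215.3]), (np.int32(74), [176, 176, 13, 13], [181.1, 181.7]), (np.int32(25), [222, 240, 7, 5], [224.4, 242.4])]
side (165, 165) yellow [(np.int32(46), [182, 188, 8, 14], [185.8, 194.0]), (np.int32(22), [191, 206, 6, 7], [193.9, 208.9])]
```

View pics/crop.png

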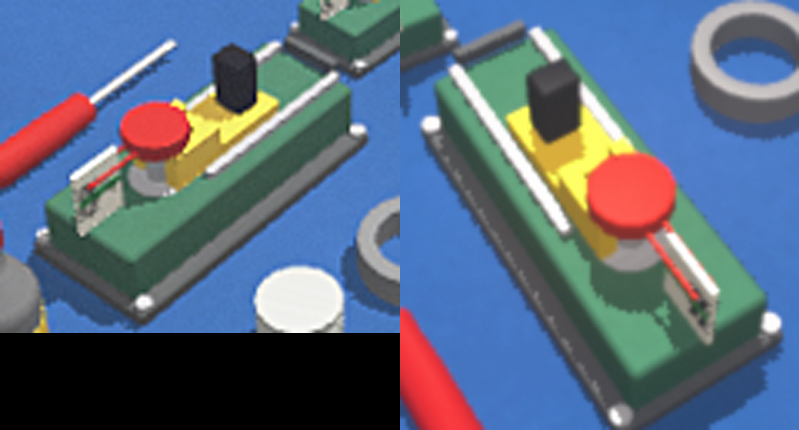

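The crop shows the large tester. Head-top ellipses are at scene (211.5,222) and side (285,276). Grip tops are at scene (235,201) and side (260,240). The foot screws are visible. Next I triangulate these and compare them with the given sizes.

```bash
python3 - <<'E'
from h import *
L=lambda u,v:(165+u/3.333,185+v/3.333)
R=lambda u,v:(210+(u-400)/3.07,215+v/3.07)
P={}
for k,p,q in(("head",L(155,122),R(631,185)),("grip",L(234,54),R(553,77)),("screw_near-y",L(43,235),R(620,415)),("screw_far-y",L(145,304),R(771,322)),("small_head",(275.4,171.5),(197.5,197)),("small_grip",(288,161),(189.3,181.5))):
    P[k],e=tri(p,q);print(k,P[k].round(1),round(e,1))
print("head94",plane("scene",*L(155,122),94),plane("side",*R(631,185),94))
print("grip103",plane("scene",*L(234,54),103),plane("side",*R(553,77),103))
yA=plane("side",*R(431,124),8);yB=plane("side",*R(620,415),8);yC=plane("side",*R(771,322),8)
sA=plane("scene",*L(43,235),8);sB=plane("scene",*L(145,304),8);sC=plane("scene",*L(358,130),8)
ang=lambda v:np.degrees(np.arctan2(v[1],v[0]))
print("+y dir deg: side",ang(yA-yB),np.linalg.norm(yA-yB),"scene",ang(sC-sB),np.linalg.norm(sC-sB))
print("+x dir: ",ang(yC-yB),np.linalg.norm(yC-yB),ang(sB-sA),np.linalg.norm(sB-sA))
g=P["grip"]-P["head"];print("head->grip",ang(g),np.linalg.norm(g[:2]),"small",np.linalg.norm((P["small_grip"]-P["small_head"])[:2]))
for n,u,v,z in(("scene",158,255,140),("side",373,340,140),("side",233,368,10),("side",183,281,5)):print(n,u,plane(n,u,v,z).round(0))
s=sense();from scipy.spatial.transform import Rotation as Ro
print(Ro.from_quat(s["ee_rot"],scalar_first=True).as_matrix().round(3))
E
```

```text
head [ 555.3 -112.1   93.7] 0.2
grip [550.3 -40.  101.4] 1.3
screw_near-y [ 513.3 -177.8   13.9] 0.2
screw_far-y [ 604.6 -171.9   13.3] 0.4
small_head [507.2 132.9  66.4] 0.3
small_grip [507.3 176.8  72.8] 4.2
head94 [ 555.5812735  -112.20956518   94.        ] [ 555.1825512 -112.3527498   94.       ]
grip103 [551.44088555 -40.47213883 103.        ] [549.56490344 -42.03966796 103.        ]
+y dir deg: side 93.24420388955954 207.21038849547688 scene 93.84322530013313 207.1924518684458
+x dir:  3.3778856722487065 92.14119528278336 3.717090877688514 92.56846548618621
head->grip 93.99348260999912 72.25159748881173 small 43.87766432301556
scene 158 [ 594. -269.  140.]
side 373 [ 585. -266.  140.]
side 233 [ 440. -165.   10.]
side 183 [426.  14.   5.]
[[-0.904  0.427 -0.001]
 [ 0.427  0.904 -0.001]
 [ 0.    -0.001 -1.   ]]
```

Measurements agree with the description: head at 94 mm, grip at 102 mm, foot screws 92 x 207 mm apart, head to grip 72 mm. That confirms the large tester; the small one has only 44 mm from head to grip. Tester yaw is about 3.6°. The tool needs to turn +61°, then move about -21.4 units in x and +11.8 in y.

```bash
python3 -m crank '[[[0,0,0,0,0,0.95,85],[0,0,0,0,0,0.95,85],[0,0,0,0,0,0.95,85],[0,0,0,0,0,0.95,85],[0,0,0,0,0,0.95,85],[0,0,0,0,0,0.95,85],[0,0,0,0,0,0.95,85],[0,0,0,0,0,0.95,85]]]' 30
python3 -m crank '[[[-0.85,0.45,0,0,0,0,60],[-0.85,0.45,0,0,0,0,60],[-0.85,0.45,0,0,0,0,60],[-0.85,0.45,0,0,0,0,60],[-0.85,0.45,0,0,0,0,60],[-0.85,0.45,0,0,0,0,60],[-0.85,0.45,0,0,0,0,60],[-0.85,0.45,0,0,0,0,60]]]'
python3 -m crank '[[[-0.85,0.45,0,0,0,0,60],[-0.85,0.45,0,0,0,0,60],[-0.85,0.45,0,0,0,0,60],[-0.85,0.45,0,0,0,0,60],[-0.85,0.45,0,0,0,0,60],[-0.85,0.45,0,0,0,0,60],[-0.85,0.45,0,0,0,0,60],[-0.85,0.45,0,0,0,0,60]]]'
cat >> h.py <<'E'
from scipy.spatial.transform import Rotation as Ro
def togo(p):
    s=sense();M=Ro.from_quat(s["ee_rot"],scalar_first=True).as_matrix()
    print("t",round(s["time_s"],2),"pos",s["eef_pos"].round(1),"xyaw",np.degrees(np.arctan2(M[1,0],M[0,0])).round(2),"zax",M[:,2].round(3),"F",s["force"].round(1),"w",round(s["grip_width"],3),"gf",round(s["grip_force"],1))
    print("units",(M.T@(np.array(p)-s["eef_pos"])/25).round(2))
E
python3 -c "
from h import *
togo([550.5,-41,160])"
```

```text
time_s: 0.9
eef_pos: [223.9, 474.7, 230.9]
ee_rot: [0.0, 0.684, 0.729, -0.0]
force: [-0.5, -0.3, 0.1]
grip_width: 0.997
grip_force: 0.0
time_s: 1.7
eef_pos: [325.7, 310.5, 231.1]
ee_rot: [-0.0, 0.682, 0.731, -0.0]
force: [-0.6, -0.0, 0.9]
grip_width: 0.7
grip_force: 0.0
time_s: 2.5
eef_pos: [427.2, 147.1, 231.1]
ee_rot: [-0.0, 0.682, 0.731, -0.0]
force: [-0.0, 1.6, -0.2]
grip_width: 0.701
grip_force: 0.0
t 2.5 pos [427.2 147.1 231.1] xyaw 93.94 zax [-0.001 -0.    -1.   ] F [-0.   1.6 -0.2] w 0.701 gf 0.0
units [-7.84  4.4   2.84]
```

```bash
python3 -m crank '[[[-1,0.55,0.4,0,0,0,60],[-1,0.55,0.4,0,0,0,60],[-1,0.55,0.4,0,0,0,60],[-1,0.55,0.4,0,0,0,60],[-1,0.55,0.4,0,0,0,60],[-1,0.55,0.4,0,0,0,60],[-1,0.55,0.4,0,0,0,60],[-0.6,0.4,0.04,0,0,0,60]]]' >/dev/null
python3 - <<'E'
from h import *
im=capture("wrist");togo([550.5,-41,160]);cv2.imwrite("pics/w1.png",im)
E
```

```text
t 3.35 pos [547.3 -37.3 159. ] xyaw 93.82 zax [-0.001 -0.    -1.   ] F [-1.  -1.8 -1. ] w 0.705 gf 0.0
units [-0.16  0.12 -0.04]
```

View pics/w1.png

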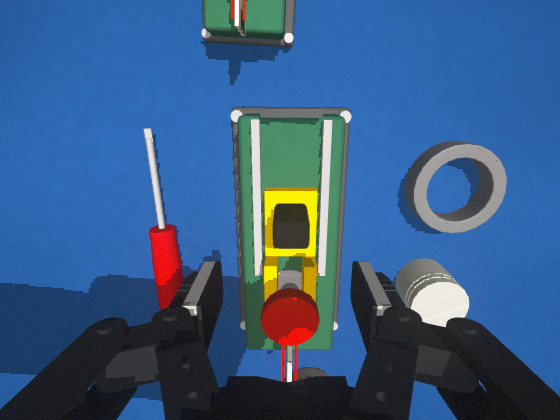

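The wrist view shows the tester upright and aligned, with the grip at about (291,227) and the head at (290,316). The screwdriver and piston are outside the fingers. I'll check the axis line with rays.

```bash
python3 - <<'E'
from h import *
s=sense();M=np.eye(4);M[:3,:3]=Ro.from_quat(s["ee_rot"],scalar_first=True).as_matrix();M[:3,3]=s["eef_pos"]
M=M@camera_model("wrist")["T_tool_cam"];p=lambda u,v,z:plane("wrist",u,v,z,M).round(1)
print("head top",p(290,316,94));print("grip corners",[p(*c,103) for c in((273,248),(309,248),(272,210),(310,210))],p(291,204,62))
for a,b,z in(((236,116),(243,325),8),((347,116),(334,325),8)):
    A,B=p(*a,z),p(*b,z);print("foot",A,B,np.degrees(np.arctan2(*(A-B)[[1,0]])))
im=cv2.imread("pics/w1.png")
for k in("redtop","yellow"):print(k,sorted(comps(masks(im)[k].astype(np.uint8),230,170,350,360),reverse=True)[:3])
print(im[200:252:4,291].tolist())
E
```

```text
head top [ 553.5 -107.8   94. ]
grip corners [array([538.3, -50.1, 103. ]), array([561.6, -48.5, 103. ]), array([536.3, -24.1, 103. ]), array([560. , -22.5, 103. ])] [549.2 -32.2  62. ]
foot [498.9  25.8   8. ] [ 510.4 -184.4    8. ] 93.13151875758383
foot [592.9  32.1   8. ] [ 605.2 -178.     8. ] 93.35047411822161
redtop [(np.int32(2168), [262, 297, 56, 63], [289.6, 322.2])]
yellow [(np.int32(3043), [264, 187, 54, 115], [289.4, 236.8])]
[[0, 244, 251], [37, 53, 52], [35, 49, 54], [35, 49, 51], [33, 49, 55], [40, 54, 57], [45, 55, 57], [48, 57, 62], [50, 57, 61], [45, 56, 60], [47, 54, 61], [50, 60, 64], [32, 108, 118]]
```

```bash
python3 -m crank '[[[-0.07,0.06,0.4,0,0,0,60],[0,0.02,0.5,0,0,0,60],[0,0,0.5,0,0,0,60],[0,0,0.5,0,0,0,60],[0,0,0.3,0,0,0,60],[0,0,0,0,0,0,60],[0,0,0,0,0,0,60],[0,0,0,0,0,0,60]]]' >/dev/null
python3 - <<'E'
from h import *
togo([550.3,-40.5,72])
E
```

```text
t 4.15 pos [548.5 -35.9 105.9] xyaw 93.94 zax [ 0.001 -0.    -1.   ] F [ 0.2  0.4 -0.2] w 0.702 gf 0.0
units [-0.19  0.06  1.35]
```

```bash
python3 -m crank '[[[-0.18,0.06,0.35,0,0,0,60],[0,0,0.5,0,0,0,60],[0,0,0.5,0,0,0,60],[0,0,0,0,0,0,40],[0,0,0,0,0,0,20],[0,0,0,0,0,0,18],[0,0,0,0,0,0,18],[0,0,0,0,0,0,18]]]' 30
python3 - <<'E'
from h import *
togo([550.3,-40.5,72])
E
```

```text
time_s: 4.95
eef_pos: [549.2, -40.3, 71.8]
ee_rot: [-0.001, 0.682, 0.731, -0.001]
force: [-5.9, -0.1, 1.1]
grip_width: 0.276
grip_force: 31.4
t 4.95 pos [549.2 -40.3  71.8] xyaw 93.94 zax [-0.002 -0.    -1.   ] F [-5.9 -0.1  1.1] w 0.276 gf 31.4
units [-0.01  0.04 -0.01]
```

Grasp confirmed: the opening is 23.6 mm against a 24 mm grip. Next I slide along tool +x.

```bash
python3 -m crank '[[[0.2,0,0,0,0,0,18],[0.4,0,0,0,0,0,18],[0.4,0,0,0,0,0,18],[0.4,0,0,0,0,0,18],[0.4,0,0,0,0,0,18],[0.1,0,0,0,0,0,18],[0,0,0,0,0,0,18],[0,0,0,0,0,0,18]]]'
python3 -m crank '[[[0.08,0,0,0,0,0,18],[0.08,0,0,0,0,0,18],[0.08,0,0,0,0,0,18],[0.08,0,0,0,0,0,18],[0,0,0,0,0,0,18],[0,0,0,0,0,0,18],[0,0,0,0,0,0,18],[0,0,0,0,0,0,18]]]'
```

```text
time_s: 5.75
eef_pos: [546.2, 7.5, 71.8]
ee_rot: [-0.001, 0.682, 0.731, -0.0]
force: [-5.3, 1.4, 2.3]
grip_width: 0.273
grip_force: 31.5
time_s: 6.55
eef_pos: [546.0, 12.4, 71.8]
ee_rot: [0.001, 0.682, 0.731, -0.002]
force: [-5.8, -16.3, 0.3]
grip_width: 0.279
grip_force: 31.2
```

The force jumped to 16 N at y=12.4, against a predicted end stop at 12.6, so the lock is on its stop. I release it, lift, and check.

```bash
python3 -m crank '[[[0,0,0,0,0,0,40],[0,0,0,0,0,0,60],[0,0,0,0,0,0,60],[0,0,0,0,0,0,60],[0,0,-0.5,0,0,0,60],[0,0,-1,0,0,0,60],[0,0,-1,0,0,0,60],[0,0,-0.5,0,0,0,60]]]'
python3 -m crank '[[[-1,0,0,0,0,0,0],[-1,0,0,0,0,0,0],[-1,0,0,0,0,0,0],[-1,0,0,0,0,0,0],[-0.5,0,0,0,0,0,0],[0,0,0,0,0,0,0],[0,0,0,0,0,0,0],[0,0,0,0,0,0,0]]]'
python3 - <<'E'
from h import *
a=capture("scene");b=capture("side")
cv2.imwrite("pics/c2.png",np.hstack([cv2.resize(a[180:290,160:290],(394,333),interpolation=2),cv2.resize(b[205:355,210:350],(311,333),interpolation=2)]))
togo([554.7,-111,115])
E
```

```text
time_s: 7.35
eef_pos: [547.0, 15.1, 149.5]
ee_rot: [0.002, 0.682, 0.731, 0.001]
force: [0.4, -0.5, -0.8]
grip_width: 0.705
grip_force: 0.0
time_s: 8.15
eef_pos: [553.8, -96.0, 146.6]
ee_rot: [-0.0, 0.682, 0.731, 0.0]
force: [0.9, 0.1, 0.5]
grip_width: -0.003
grip_force: 0.0
t 8.25 pos [553.9 -96.2 146.6] xyaw 94.01 zax [-0.  0. -1.] F [-0.3 -0.2  0.4] w 0.002 gf 0.0
units [-0.59 -0.01  1.26]
```

View pics/c2.png

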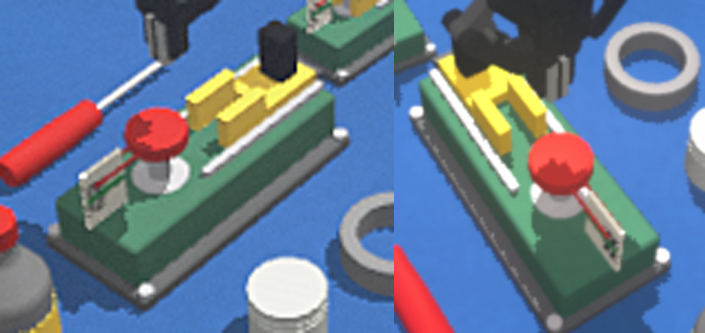

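The fork is clear of the head and the grip top is at crop (278,30). I'll check its distance numerically while moving over the head.

```bash
python3 -m crank '[[[-0.3,0,0.4,0,0,0,0],[-0.29,0,0.5,0,0,0,0],[0,0,0.4,0,0,0,0],[0,0,0.3,0,0,0,0],[0,0,0,0,0,0,0],[0,0,0,0,0,0,0],[0,0,0,0,0,0,0],[0,0,0,0,0,0,0]]]' 60
python3 - <<'E'
from h import *
g=plane("scene",160+278/3.03,180+30/3.03,103);h=plane("scene",211.5,221.6,94);print(g,np.linalg.norm((g-h)[:2]))
togo([554.7,-111,95])
E
```

```text
time_s: 9.05
eef_pos: [555.1, -111.8, 107.0]
ee_rot: [0.0, 0.682, 0.731, 0.0]
force: [-0.1, 0.3, -0.0]
grip_width: -0.001
grip_force: 0.0
[549.61292412  11.16748201 103.        ] 123.51965338911997
t 9.05 pos [ 555.1 -111.8  107. ] xyaw 93.95 zax [ 0.001 -0.    -1.   ] F [-0.1  0.3 -0. ] w -0.001 gf 0.0
units [ 0.03 -0.01  0.48]
```

```bash
python3 -m crank '[[[0,0,0.2,0,0,0,0],[0,0,0.2,0,0,0,0],[0,0,0.1,0,0,0,0],[0,0,0,0,0,0,0],[0,0,0,0,0,0,0],[0,0,0,0,0,0,0],[0,0,0,0,0,0,0],[0,0,0,0,0,0,0]]]'
python3 -m crank '[[[0,0,0.05,0,0,0,0],[0,0,0.05,0,0,0,0],[0,0,0.05,0,0,0,0],[0,0,0.05,0,0,0,0],[0,0,0,0,0,0,0],[0,0,0,0,0,0,0],[0,0,0,0,0,0,0],[0,0,0,0,0,0,0]]]'
```

```text
time_s: 9.85
eef_pos: [555.0, -111.9, 94.1]
ee_rot: [0.0, 0.682, 0.731, 0.0]
force: [-0.1, 0.4, 1.6]
grip_width: 0.002
grip_force: 0.4
time_s: 10.65
eef_pos: [555.0, -111.9, 89.2]
ee_rot: [0.0, 0.682, 0.731, 0.0]
force: [-1.4, 0.6, 5.3]
grip_width: -0.001
grip_force: 2.6
```

Spring force and height agree: 5.3 N at about 4.8 mm of travel. About 7.2 mm more to go.

```bash
python3 -m crank '[[[0,0,0.05,0,0,0,0],[0,0,0.05,0,0,0,0],[0,0,0.05,0,0,0,0],[0,0,0.05,0,0,0,0],[0,0,0.05,0,0,0,0],[0,0,0.04,0,0,0,0],[0,0,0,0,0,0,0],[0,0,0,0,0,0,0]]]'
python3 -m crank '[[[0,0,0,0,0,0,0],[0,0,0,0,0,0,0],[0,0,0,0,0,0,0],[0,0,0,0,0,0,0],[0,0,0,0,0,0,0],[0,0,0,0,0,0,0],[0,0,0,0,0,0,0],[0,0,0,0,0,0,0]]]'
python3 - <<'E'
from h import *
a=capture("scene");b=capture("side");cv2.imwrite("pics/c3.png",np.hstack([cv2.resize(a[205:265,170:240],(400,343),interpolation=2),cv2.resize(b[255:330,265:335],(400,428),interpolation=2)[:343]]))
E
```

```text
time_s: 11.45
eef_pos: [555.0, -111.9, 82.3]
ee_rot: [0.0, 0.682, 0.731, 0.0]
force: [-2.5, 1.2, 8.9]
grip_width: 0.001
grip_force: 4.3
time_s: 12.25
eef_pos: [555.1, -111.9, 82.4]
ee_rot: [0.0, 0.682, 0.731, 0.0]
force: [-2.9, 1.1, 8.7]
grip_width: -0.001
grip_force: 4.3
```

View pics/c3.png

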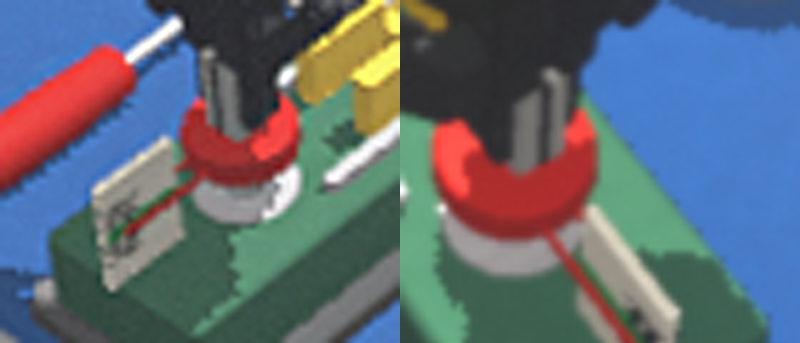

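The pointer tip is on the green band at crop (120,234). The tool shows 11.6 mm of travel and 8.8 N, which agree. I hold a little longer, then hand in.

```bash
python3 -m crank '[[[0,0,0,0,0,0,0],[0,0,0,0,0,0,0],[0,0,0,0,0,0,0],[0,0,0,0,0,0,0],[0,0,0,0,0,0,0],[0,0,0,0,0,0,0],[0,0,0,0,0,0,0],[0,0,0,0,0,0,0]]]'
python3 -c "
from rig import *
print(finish_job())"
```

```text
time_s: 13.15
eef_pos: [555.1, -111.9, 82.4]
ee_rot: [0.0, 0.682, 0.731, 0.0]
force: [-2.7, 1.2, 8.6]
grip_width: -0.001
grip_force: 4.3
the job is handed in; nothing more can be done
None
```

The job is handed in (no verdict was returned): the lock is slid to its end stop and the fingers hold the red head steady at about 11.6 mm with about 8.7 N, the pointer in the green band.

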